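# Rebuild a stripped gas burner and click its tap on and off

### The arm

A 7-joint arm with a two-finger parallel gripper is mounted at the origin on the work surface. World frame = base frame: x ahead of the robot, y to its left, z up, the work surface at z = 0. Lengths are in mm, angles in rad, forces in N, time in s.
With the tool pointing down it reaches from about 425 to 825 mm from the base axis. Payload 3.6 kg.
Tool frame: the origin (TCP) lies midway between the tips of the shut fingers; the grasp point (between the pads) lies 19 mm behind it (manip.hold_point_z is the distance from the TCP to the grasp point, in mm); z points along the fingers, y is the line along which they close (so a half turn about z gives the same grasp; the last joint's range is limited). The gripper opens to 85 mm and grips with 20 to 120 N. Pads are 22 mm wide; open, the fingers measure 114 mm over their backs; the gripper's body (76 mm by 85 mm) begins 54 mm behind the grasp point. The pads swing forward as they close: fully open they stand 13 mm farther back than shut.
Start: joints at [-1.349, 0.615, -0.013, 1.423, 0.008, 1.103, -0.04], TCP at [159.395, 630.124, 231.297] pointing down, gripper open.
Joint ranges: [-3.12, 3.12], [-0.3, 2.06], [-1.34, 1.32], [0.26, 2.42], [-1.36, 4.5], [0.01, 1.98], [-2.84, 2.84]. Speed limits (rad/s): [2.79, 2.79, 3.14, 3.14, 3.14, 3.14, 3.14].

### API

Orientations are given as a 3x3 rotation matrix whose columns are the frame's x, y, z axes.
In Python, from workcell import manip gives the robot as it stands. The module is installed in compiled form; this text tells all that it offers.
- The arm moves only by the tool play_rows, never from a script. Its argument "commands" is a list of rows, each a list of 5 numbers: the finger opening in cm, from 0 to 8.54, then the shift along the tool's x, y, z in cm, then the turn about the tool's z in degrees. In form: [[claw, x, y, z, spin], ...]. A call has 1 to 20 rows; each row is the pose to reach, as a shift and turn from the pose commanded when the call began, along the tool's axes at that moment; what a row does not reach only later rows make up. A row lasts 1/10 s, in which the tool goes at most 50 mm and 8.59 degrees, less where a joint would pass 70% of its speed; a pose out of reach is approached as far as the arm can. A call with a gripper value outside its range is refused whole. The fingers move at their own pace and stop on an object; "squeeze" is the grip in N (left out, the last holds). Time passes only in rows, so rows that repeat a pose let the fingers close. It gives the time, the measured TCP pose, the force, the opening and the grip force at its end, in the units of the state.
- manip.read_state(): the state, without advancing time (a new reading comes with each control period).
- manip.get_image(name): name is "scene" or "top" or "wrist"; returns a dict with "img" (400x640x3 uint8, red, green, blue), "z_map" (400x640 float32, mm along the optical axis (not along the pixel's ray), 0 where there is no reading), "fovy" (degrees; the focal length in pixels is half the picture's height over the tangent of half this angle, whatever the lens; pixels are square), "cx", "cy" (the principal point, pixels), "R" (3x3) and "t" (3): a world point X has camera coordinates R X + t. Camera axes: x right, y down, z forward; pixel columns grow to the right and rows downward; lengths in mm; the calibration is good to about 2 mm. A picture is of the moment at which its call begins.
- manip.hand_in(): hands the job in; it is judged then, once.
The state is a dict: "clock": time; "qpos": joint angles; "dq": joint speeds; "tau": joint torques, N m; "ee_pos": TCP position; "tcp_rot": TCP orientation; "wrist_force": force on the tool from outside, world axes, zero at the start; "ft_torque": the same for the moment, N m; "gripper_width": finger opening in mm; "grip_force": force on a finger pad.
Only numpy, scipy, OpenCV 4.12 (cv2) and the standard library are available. Lean on these libraries where they do the work, as an engineer would, in place of code of your own. Each camera call takes 0.05 s, during which the arm holds its last target. There are 200 camera calls.

### The job

Get this gas hob ready to cook on after cleaning: put every spice tin that was left standing on the glass into the wooden spice tray, and rebuild the stripped burner squarely in its well, aluminium body first, then the brass flame ring, then the black cap, each fully home in the one below. Only when that is done, try its tap: turn the knob in front of that burner anticlockwise until it clicks past its detent into the lit position, then turn it back until it clicks off. Leave the other burner's knob and the other kitchen things alone.

Things in the scene. Friction and masses are not known exactly. Their poses are not given: they have to be found in the camera images.
- hob: Fixed two-burner gas hob: black glass slab 320 (x) x 440 (y) x 10 mm high. Origin: centre of its underside, at worktop height; x points away from the robot, y to its left. Burners at x = +40, y = +115 and -115 mm, one of them stripped (which side differs); each has its knob in front of it at x = -115. The tins stand in a row along the middle (y about 0), 64 mm or more apart.
- well (a point): Empty well of the stripped burner: centre of its floor, 12 mm above the worktop, axes as the hob's. Round pocket 62 mm in diameter, 9.5 mm deep, in an aluminium collar 96 mm in outer diameter whose rim stands 22 mm above the worktop.
- burner_done: Fixed: the finished burner with collar and knob. Origin on the glass, knob at its x = -115 mm, burner at x = +40 mm (60 mm in diameter, top 69 mm above the worktop); axes as the hob's.
- burner_body: Loose burner base, an aluminium cup 58 mm in diameter, 32 mm high, lowest 4 mm tapered to 52, 110 g; fits the well with 2 mm to spare all round, home when its origin is at the well's. In its top a recess 46 mm in diameter, 12 mm deep. Lies right way up at the start. Origin: centre of its underside, z up.
- flame_ring: Loose slotted brass flame ring, 20 mm high, 120 g. Spigot below: 42 mm in diameter (tip tapered to 36), 6 mm long, for the body's recess; above it the rim, 56 mm in diameter, 6 to 20 mm up, with a hole 34 mm in diameter, 12 mm deep, in its top. Home: origin 26 mm above the body's. Lies right way up at the start. Origin: centre of its underside, z up.
- cap: Loose black enamelled cap, 16.5 mm high, about 130 g. Spigot below: 30 mm in diameter (tip tapered to 24), 6 mm long, for the ring's hole; above it a disc 60 mm in diameter, upright rim 6 to 14 mm up. Home: origin 14 mm above the ring's. Lies right way up at the start. Origin: centre of its underside, z up.
- tap (a joint): Knob of the stripped burner, rad, growing anticlockwise seen from above: 0 = off notch, 1.2 = lit notch, hard stop 1.25. No push needed. A sprung detent holds it in either notch, resisting with up to about 0.13 N m; the hump is at 0.6, and past it the knob snaps on to the other notch by itself.
- tap_grip (a point): Grip point of that knob, on its upright axis, 45 mm above the worktop, 9 mm below the knob's top. Silver-grey upright bar 40 mm long (this point's x), 14 mm thick (its y), standing 30 mm above a round skirt 44 mm in diameter whose top is 24 mm above the worktop. Turns with the knob; off, the bar lies along the hob's x, black line towards the robot.
- tap_other (a joint): Knob of the finished burner, same make; 0 = off. To be left at off.
- spice_tray: Fixed wooden tray, open on top, 290 (x) x 110 (y) x 28 mm high, walls and floor 5 mm. Origin: centre of its underside, on the worktop, left or right of the hob. Empty at the start.
- drainer: Fixed flat steel draining tray, 300 (x) x 150 (y) mm, its top 4 mm above the worktop, on the other side of the hob. Origin: centre of its underside. The three washed burner parts lie on it in a row along its x, in any order, about 85 mm apart.
- tin1: Loose spice tin, white with a red lid, 50 mm in diameter, 55 mm high, about 70 to 150 g; may be absent. Stands on the hob at the start. Origin: the middle of the tin, 27.5 mm above its underside; z up through the lid.
- tin2: Loose spice tin, yellow with a green lid, 50 mm in diameter, 55 mm high, about 70 to 150 g; may be absent. Stands on the hob at the start. Origin: the middle of the tin, 27.5 mm above its underside; z up through the lid.
- tin3: Loose spice tin, blue with a white lid, 50 mm in diameter, 55 mm high, about 70 to 150 g; may be absent. Stands on the hob at the start. Origin: the middle of the tin, 27.5 mm above its underside; z up through the lid.
- tin4: Loose spice tin, red with a orange lid, 50 mm in diameter, 55 mm high, about 70 to 150 g; may be absent. Stands on the hob at the start. Origin: the middle of the tin, 27.5 mm above its underside; z up through the lid.
- mug: White mug 80 mm wide, 90 mm high, in front of the hob, bystander; leave alone.
- soap: Green washing-up bottle, 170 mm high, bystander; leave alone.
- sponge: Yellow sponge block 100 x 65 x 30, bystander, between the robot and the hob; leave alone.
- spatula: Spatula, bystander; leave alone.
Not all that is in view belongs to the job. What is meant by the flame_ring is not purple, and is the larger of those in its own colour. What is shaped like the cap but purple is not meant.

How it is judged:
By the outcome, as a careful person would: the job done as asked, in the order asked, and still so for the second after the job is handed in, with the robot touching nothing.
Of tin1, tin2, tin3, tin4 only 2 to 4 are there at a start; the rules pass over those that are not, and their reading is None.
At some moment in a run one of burner_body, flame_ring, cap may be knocked a few centimetres aside while the robot is not near it.
Once in a run the grip may slacken for a moment while it holds something.
It also fails if it takes over 210 s, if anything falls off the work surface, if the arm or the gripper's body presses on something with over 40 N, if the wrist force passes 120 N, or if a joint passes its speed limit or range.

## Working session

There is one attempt and no reset: what is moved stays moved. The work goes in short steps, Python scripts to look and compute and a tool call to move; the robot and the scene stay as the last step left them, time stands still between calls to the robot, and variables do not carry over. Pictures are saved under pics/ and viewed, at most 14 in all, crops included, and the job is handed in when it is done.

Besides the shell and the picture viewer there is one more tool, called as name(argument=value, ...) on one line, values as JSON. play_rows: Moves the arm, as the interface text tells. Its arguments: {"type":"object","properties":{"commands":{"type":"array"},"squeeze":{"type":"number"}},"required":["commands"]}

```bash
mkdir -p pics; cat > h.py <<'E'
import numpy as np, cv2
from workcell import manip
def grab(name):
    d=manip.get_image(name); np.savez(f'{name}.npz',**d); return d
def load(name): return dict(np.load(f'{name}.npz'))
def cloud(d):
    f=200/np.tan(np.radians(float(d['fovy']))/2); z=d['z_map'].astype(float)
    v,u=np.mgrid[0:400,0:640]
    P=np.stack([(u-d['cx'])*z/f,(v-d['cy'])*z/f,z],-1)
    W=(P-d['t'])@d['R']; W[z==0]=np.nan; return W
def proj(d,X):
    f=200/np.tan(np.radians(float(d['fovy']))/2); c=d['R']@np.array(X,float)+d['t']
    return f*c[0]/c[2]+d['cx'],f*c[1]/c[2]+d['cy']
def save(img,n): cv2.imwrite(f'pics/{n}.png',cv2.cvtColor(img,cv2.COLOR_RGB2BGR))
def st():
    s=manip.read_state(); print(s['clock'],np.round(s['ee_pos'],1),np.round(s['tcp_rot'],3).tolist(),np.round(s['qpos'],2),'w',s['gripper_width'],'g',s['grip_force'],np.round(s['wrist_force'],1)); return s
E
python3 - <<'E'
from h import *
st(); 
for n in('top','scene'):
    d=grab(n); save(d['img'],n+'0'); print(n,d['fovy'],d['R'].round(3).tolist(),d['t'])
E
```

```text
0.0 [159.2 629.4 230.1] [[-0.969, 0.245, -0.001], [0.245, 0.969, -0.003], [-0.0, -0.003, -1.0]] [-1.35  0.62 -0.01  1.42  0.01  1.1  -0.04] w 85.54536221657708 g 0.0 [-0.2  0.5  0.3]
top 53.42916592855016 [[0.027, -1.0, 0.008], [-0.986, -0.028, -0.167], [0.167, -0.003, -0.986]] [ -97.62669296  526.62700669 1261.16507784]
scene 48.63782680467853 [[0.692, 0.722, 0.011], [0.569, -0.537, -0.623], [-0.444, 0.437, -0.782]] [-294.38128915 -278.39713096 1559.64104612]
```

View pics/top0.png

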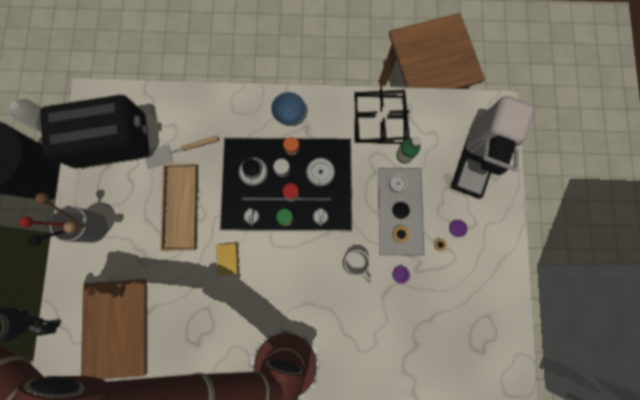

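View pics/scene0.png

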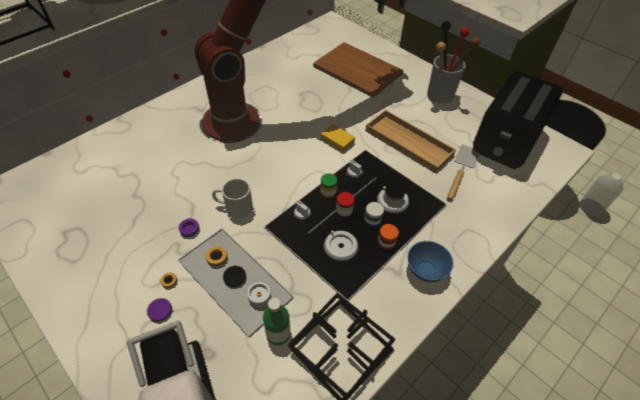

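```bash
python3 - <<'E'
from h import *
for n in('top','scene'):
    d=load(n); W=cloud(d); im=d['img'].astype(int); hsv=cv2.cvtColor(d['img'],cv2.COLOR_RGB2HSV)
    print(n)
    reg={'top':(slice(120,240),slice(205,365)),'scene':(slice(140,310),slice(255,455))}[n]
    m=np.zeros((400,640),bool); m[reg]=True
    m&=(im.max(2)<50)&(W[...,2]<16)&(W[...,2]>2)
    k=cv2.connectedComponentsWithStats(m.astype('uint8')); i=1+np.argmax(k[2][1:,4]); p=W[(k[1]==i)]
    r=cv2.minAreaRect(p[:,:2].astype('float32')); print('hob',r,np.median(p[:,2]))
    # surfaces by pixel seeds
    seeds={'top':dict(orange=(291,145),white=(281,168),red=(290,191),green=(285,217),well=(320,172),body=(398,183),cap=(401,210),ring=(401,234),sring=(440,244),pur1=(458,228),pur2=(401,274),line=(300,199),tray=(180,205)),
     'scene':dict(orange=(388,231),white=(374,209),red=(345,200),green=(329,180),body=(259,293),cap=(234,276),ring=(216,256),sring=(168,280),pur1=(159,309),pur2=(189,228),tray=(410,140))}[n]
    for a,(u,v) in seeds.items(): print(a,W[v,u].round(0))
    for a in('tray','body'):
        u,v=seeds[a]
    # drainer: grey, low
E
```

```text
top
hob ((592.533935546875, 17.264022827148438), (311.363525390625, 433.19244384765625), 1.6113364696502686) 9.133449000016412
orange [709.   3.  61.]
white [628.  32.  67.]
red [554.   0.  60.]
green [468.  13.  64.]
well [632. -97.  12.]
body [ 596. -358.   33.]
cap [ 507. -371.   18.]
ring [ 428. -371.   13.]
sring [ 399. -503.    3.]
pur1 [ 452. -560.   18.]
pur2 [ 297. -370.   11.]
line [537. -31.   6.]
tray [505. 371.   9.]
scene
hob ((591.709228515625, 15.981781005859375), (317.9407958984375, 439.3687744140625), 1.2000802755355835) 9.607190364911963
orange [710.   4.  62.]
white [635.  31.  65.]
red [557.  -5.  65.]
green [473.  15.  65.]
body [ 598. -358.   30.]
cap [ 511. -372.   20.]
ring [ 425. -368.   14.]
sring [ 393. -501.    5.]
pur1 [ 453. -562.   14.]
pur2 [ 292. -367.    5.]
tray [499. 380.   6.]
```

```bash
cat >> h.py <<'E'
def blob(W,xy,r,zlo,zhi):
    m=(np.hypot(W[...,0]-xy[0],W[...,1]-xy[1])<r)&(W[...,2]>zlo)&(W[...,2]<zhi)
    p=W[m][:,:2].astype('float32'); return np.round(cv2.minEnclosingCircle(p)[0]+tuple(p.mean(0))+(np.median(W[m][:,2]),len(p)),1)
E
python3 - <<'E'
from h import *
for n in('top','scene'):
    d=load(n); W=cloud(d); hsv=cv2.cvtColor(d['img'],cv2.COLOR_RGB2HSV)
    for a,xy in dict(orange=(709,3),white=(631,31),red=(556,-3),green=(471,14)).items(): print(a,blob(W,xy,34,58,72))
    for a,xy,z in(('body',(597,-358),(30,45)),('cap',(509,-372),(14,26)),('ring',(426,-370),(17,30)),('donecap',(630,132),(62,75))): print(a,blob(W,xy,36,*z))
    v,u=np.mgrid[0:400,0:640]
    m=(W[...,2]>18)&(W[...,2]<34)&(W[...,0]>330)&(W[...,0]<680)&(abs(W[...,1]-375)<75)
    print('tray',cv2.minAreaRect(W[m][:,:2].astype('float32')),m.sum())
d=load('top'); save(cv2.resize(d['img'][160:290,370:480],None,fx=5,fy=4.5,interpolation=cv2.INTER_CUBIC)[:600],'dr0')
E
```

```text
orange [715.2   3.4 714.5   2.9  63.9 175. ]
white [636.7  32.4 636.6  32.   64.2 178. ]
red [555.7  -0.7 555.3  -0.6  63.7 181. ]
green [471.1  16.2 471.2  15.8  64.  182. ]
body [ 598.8 -359.3  599.  -359.4   35.    99. ]
cap [ 509.8 -369.9  510.  -369.4   18.9  235. ]
ring [ 428.6 -368.5  429.6 -368.8   23.   152. ]
donecap [630.6 132.  630.2 131.8  66.7 238. ]
tray ((501.0116271972656, 372.32586669921875), (290.6025390625, 113.40955352783203), 3.297183036804199) 484
orange [713.9   5.6 713.8   3.2  64.1 240. ]
white [635.6  33.5 636.4  32.5  64.4 216. ]
red [554.2   1.2 554.4  -0.9  64.3 203. ]
green [470.9  16.7 471.1  16.   64.4 190. ]
body [ 597.6 -357.9  598.6 -358.4   35.   193. ]
cap [ 508.4 -368.7  509.8 -369.5   19.7  369. ]
ring [ 427.1 -366.7  428.9 -367.9   22.9  232. ]
donecap [627.2 133.3 629.4 131.8  67.3 261. ]
tray ((498.24066162109375, 373.2569580078125), (292.9784851074219, 118.66339874267578), 3.634732484817505) 592
```

View pics/dr0.png

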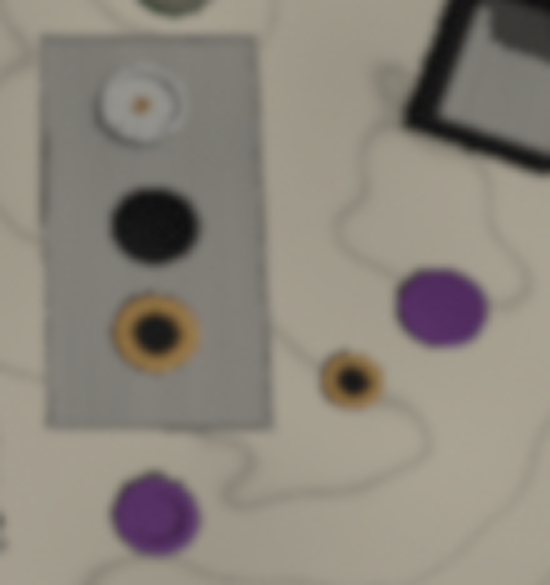

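play_rows(commands=[[8.0,-28.9,-16.4,3.1,-7],[8.0,-28.9,-16.4,3.1,-14.2],[8.0,-28.9,-16.4,3.1,-14.2],[8.0,-28.9,-16.4,3.1,-14.2],[8.0,-28.9,-16.4,3.1,-14.2],[8.0,-28.9,-16.4,3.1,-14.2],[8.0,-28.9,-16.4,3.1,-14.2],[7.0,-45.2,-51.9,8.1,-14.2],[7.0,-45.2,-51.9,8.1,-14.2],[7.0,-45.2,-51.9,8.1,-14.2],[7.0,-45.2,-51.9,8.1,-14.2],[7.0,-45.2,-51.9,8.1,-14.2],[7.0,-45.2,-51.9,8.1,-14.2],[7.0,-45.2,-51.9,8.1,-14.2],[7.0,-45.2,-51.9,8.1,-14.2],[7.0,-45.2,-51.9,8.1,-14.2],[7.0,-45.2,-51.9,8.1,-14.2],[7.0,-45.2,-51.9,8.1,-14.2]], squeeze=40)

```text
clock: 1.9
ee_pos: [470.1, 17.7, 150.3]
tcp_rot: [[-1.0, -0.002, -0.0], [-0.002, 1.0, 0.001], [0.0, 0.001, -1.0]]
wrist_force: [-0.1, 0.5, -0.3]
gripper_width: 70.0
grip_force: 0.0
```

```bash
python3 -c "
from h import *
st(); d=grab('wrist'); save(d['img'],'w0'); print(d['R'].round(3),d['t'],d['fovy'])"
```

```text
1.9 [470.1  17.7 150.3] [[-1.0, -0.002, -0.0], [-0.002, 1.0, 0.001], [0.0, 0.001, -1.0]] [-0.04  0.45 -0.06  2.02  0.04  0.66  1.45] w 70.02119694913758 g 0.0 [-0.1  0.5 -0.3]
[[-0.003  1.    -0.   ]
 [ 0.954  0.003  0.301]
 [ 0.301  0.    -0.954]] [ -15.06285222 -462.91194782  160.6273672 ] 68.22471287621248
```

play_rows(commands=[[7.0,-0.1,-0.15,4,0],[7.0,-0.1,-0.15,8,0],[7.0,-0.1,-0.15,11.2,0],[7.0,-0.1,-0.15,11.2,0],[7.0,-0.1,-0.15,11.2,0],[4.0,-0.1,-0.15,11.2,0],[4.0,-0.1,-0.15,11.2,0],[4.0,-0.1,-0.15,11.2,0],[4.0,-0.1,-0.15,11.2,0],[4.0,-0.1,-0.15,11.2,0],[4.0,-0.1,-0.15,8,0],[4.0,-0.1,-0.15,4,0],[4.0,-0.1,-0.15,0,0],[4.0,-0.1,-0.15,0,0]], squeeze=50)

```text
clock: 3.35
ee_pos: [475.2, 14.8, 156.2]
tcp_rot: [[-1.0, 0.0, 0.014], [0.0, 1.0, 0.001], [-0.014, 0.001, -1.0]]
wrist_force: [0.8, -0.3, -0.5]
gripper_width: 48.5
grip_force: 52.1
```

play_rows(commands=[[4.0,1,5,0,0],[4.0,2,10,0,0],[4.0,3,15,0,0],[4.0,4,20,0,0],[4.0,5,25,0,0],[4.0,6,30,0,0],[4.0,7,35.1,0,0],[4.0,7,35.1,0,0],[4.0,7,35.1,4,0],[4.0,7,35.1,7,0],[4.0,7,35.1,9,0],[4.0,7,35.1,9,0],[4.0,7,35.1,9,0],[4.0,7,35.1,9,0]])

```text
clock: 4.75
ee_pos: [402.1, 366.1, 61.6]
tcp_rot: [[-1.0, 0.0, 0.002], [0.0, 1.0, 0.002], [-0.002, 0.002, -1.0]]
wrist_force: [0.5, 1.8, -0.3]
gripper_width: 48.3
grip_force: 55.1
```

play_rows(commands=[[4.0,0,0,1.5,0],[4.0,0,0,2.8,0],[4.0,0,0,2.8,0],[4.0,0,0,2.8,0],[6.6,0,0,2.8,0],[6.6,0,0,2.8,0],[6.6,0,0,2.8,0],[6.6,0,0,-2,0],[6.6,0,0,-6,0],[6.6,0,0,-9,0],[6.6,-2,-4.5,-9,0],[6.6,-4,-9,-9,0],[6.6,-6,-13.5,-9,0],[6.6,-8,-18,-9,0],[6.6,-10,-22.5,-9,0],[6.6,-12,-27,-9,0],[6.6,-14,-31.5,-9,0],[6.6,-15.5,-36.7,-9,0],[6.6,-15.5,-36.7,-9,0],[6.6,-15.5,-36.7,-9,0]])

```text
clock: 6.75
ee_pos: [556.1, -3.9, 149.9]
tcp_rot: [[-1.0, 0.005, -0.001], [0.005, 1.0, -0.001], [0.001, -0.001, -1.0]]
wrist_force: [0.3, 0.9, 0.6]
gripper_width: 66.0
grip_force: 0.0
```

```bash
cat > chk.py <<'E'
from h import *
st()
d=grab('top'); W=cloud(d)
def f(a,xy,r,lo,hi):
    try: print(a,blob(W,xy,r,lo,hi))
    except Exception: print(a,'none')
for i,s in enumerate((-99,-33,33,99)): f('slot%d'%i,(499.5+s,372.8+.06*s),40,50,70)
for a,xy in dict(orange=(714.5,3),white=(636.5,32),red=(555.4,-1),green=(471,16)).items(): f(a,xy,34,58,72)
for a,xy,z in(('body',(599,-359),(30,45)),('cap',(510,-369),(14,26)),('ring',(429,-368),(17,30))): f(a,xy,45,*z)
E
python3 chk.py
```

```text
6.75 [556.1  -3.9 149.9] [[-1.0, 0.005, -0.001], [0.005, 1.0, -0.001], [0.001, -0.001, -1.0]] [ 0.01  0.57 -0.06  1.8   0.05  0.78  1.49] w 66.01089462309636 g 0.0 [0.3 0.9 0.6]
slot0 [400.5 363.7 400.6 363.4  58.9 200. ]
slot1 [ 0.  0. nan nan nan  0.]
slot2 [ 0.  0. nan nan nan  0.]
slot3 [ 0.  0. nan nan nan  0.]
orange [733.3   6.6 734.    6.3  65.1  19. ]
white [ 0.  0. nan nan nan  0.]
red [ 0.  0. nan nan nan  0.]
green [ 0.  0. nan nan nan  0.]
body [ 599.6 -358.9  599.2 -359.7   33.9  103. ]
cap [ 510.  -369.4  509.3 -369.3   19.2  234. ]
ring [ 429.4 -368.3  429.4 -369.    22.6  154. ]h.py:19: RuntimeWarning: Mean of empty slice.
  p=W[m][:,:2].astype('float32'); return np.round(cv2.minEnclosingCircle(p)[0]+tuple(p.mean(0))+(np.median(W[m][:,2]),len(p)),1)
  ret = um.true_divide(
  return _methods._mean(a, axis=axis, dtype=dtype,
  ret = ret.dtype.type(ret / rcount)
```

play_rows(commands=[[6.6,0.1,0.3,4,0],[6.6,0.1,0.3,8,0],[6.6,0.1,0.3,11.2,0],[6.6,0.1,0.3,11.2,0],[4.0,0.1,0.3,11.2,0],[4.0,0.1,0.3,11.2,0],[4.0,0.1,0.3,11.2,0],[4.0,0.1,0.3,11.2,0],[4.0,0.1,0.3,8,0],[4.0,0.1,0.3,4,0],[4.0,0.5,1.5,1,0],[4.0,1.6,6,1,0],[4.0,2.7,10.5,1,0],[4.0,3.8,15,1,0],[4.0,4.9,20,1,0],[4.0,6,25,1,0],[4.0,7.1,30,1,0],[4.0,8.9,34.5,1,0],[4.0,8.9,37.5,1,0],[4.0,8.9,37.5,1,0]])

```text
clock: 8.8
ee_pos: [464.2, 381.5, 141.0]
tcp_rot: [[-1.0, -0.01, -0.0], [-0.01, 1.0, 0.007], [0.0, 0.007, -1.0]]
wrist_force: [-0.7, 0.1, -1.0]
gripper_width: 48.5
grip_force: 52.2
```

play_rows(commands=[[4.0,0,0,4,0],[4.0,0,0,7.5,0],[4.0,0,0,9.5,0],[4.0,0,0,10.7,0],[4.0,0,0,10.7,0],[4.0,0,0,10.7,0],[6.6,0,0,10.7,0],[6.6,0,0,10.7,0],[6.6,0,0,10.7,0],[6.6,0,0,6,0],[6.6,0,0,2,0],[6.6,-2,-4,-1,0],[6.6,-4.3,-8.5,-1,0],[6.6,-6.5,-13,-1,0],[6.6,-8.7,-17.5,-1,0],[6.6,-11,-22,-1,0],[6.6,-13.2,-26.5,-1,0],[6.6,-15.4,-31,-1,0],[6.6,-17,-33.9,-1,0],[6.6,-17,-33.9,-1,0]])

```text
clock: 10.8
ee_pos: [639.7, 24.6, 150.2]
tcp_rot: [[-1.0, 0.012, 0.002], [0.012, 1.0, -0.007], [-0.002, -0.007, -1.0]]
wrist_force: [-0.0, -0.3, -0.2]
gripper_width: 65.7
grip_force: 0.0
```

```bash
python3 -W ignore chk.py
```

```text
10.8 [639.7  24.6 150.2] [[-1.0, 0.012, 0.002], [0.012, 1.0, -0.007], [-0.002, -0.007, -1.0]] [-0.05  0.68 -0.05  1.55  0.05  0.91  1.44] w 65.73729140405192 g 0.0 [-0.  -0.3 -0.2]
slot0 [401.1 363.8 400.3 363.2  58.7 202. ]
slot1 [468.2 371.2 467.9 370.2  58.6 193. ]
slot2 [ 0.  0. nan nan nan  0.]
slot3 [ 0.  0. nan nan nan  0.]
orange [722.9  -7.1 723.6  -8.8  63.7  52. ]
white [ 0.  0. nan nan nan  0.]
red [ 0.  0. nan nan nan  0.]
green [ 0.  0. nan nan nan  0.]
body [ 599.1 -359.3  599.1 -358.6   34.6   99. ]
cap [ 509.3 -369.7  509.6 -369.3   19.   241. ]
ring [ 429.7 -368.7  429.9 -368.7   23.3  152. ]
```

play_rows(commands=[[6.6,0,0,2,0],[6.6,0,0,6,0],[6.6,0,0,9.5,0],[6.6,0,0,11.2,0],[6.6,0,0,11.2,0],[4.0,0,0,11.2,0],[4.0,0,0,11.2,0],[4.0,0,0,11.2,0],[4.0,0,0,11.2,0],[4.0,0,0,7,0],[4.0,0,0,3,0],[4.0,0,0,-1,0],[4.0,1.3,4.5,-1,0],[4.0,2.7,9,-1,0],[4.0,4,13.5,-1,0],[4.0,5.3,18,-1,0],[4.0,6.7,22.5,-1,0],[4.0,8,27,-1,0],[4.0,9.3,31,-1,0],[4.0,10.4,34.3,-1,0]])

```text
clock: 12.85
ee_pos: [531.5, 380.9, 160.7]
tcp_rot: [[-1.0, -0.003, -0.0], [-0.003, 1.0, 0.002], [0.0, 0.002, -1.0]]
wrist_force: [0.3, -0.2, -1.0]
gripper_width: 48.5
grip_force: 52.0
```

play_rows(commands=[[4.0,0,0,4,0],[4.0,0,0,8,0],[4.0,0,0,11,0],[4.0,0,0,12.7,0],[4.0,0,0,12.7,0],[4.0,0,0,12.7,0],[6.6,0,0,12.7,0],[6.6,0,0,12.7,0],[6.6,0,0,12.7,0],[6.6,0,0,8,0],[6.6,0,0,4,0],[6.6,-2,-4,1,0],[6.6,-4.3,-8.5,1,0],[6.6,-6.5,-13,1,0],[6.6,-8.7,-17.5,1,0],[6.6,-11,-22,1,0],[6.6,-13.2,-26.5,1,0],[6.6,-15.4,-31,1,0],[6.6,-17,-34.5,1,0],[6.6,-18.2,-37.2,1,0]])

```text
clock: 14.85
ee_pos: [716.3, 0.1, 150.2]
tcp_rot: [[-1.0, 0.005, 0.001], [0.005, 1.0, -0.003], [-0.001, -0.003, -1.0]]
wrist_force: [0.2, 0.2, -0.7]
gripper_width: 65.9
grip_force: 0.0
```

play_rows(commands=[[6.6,0,0,0,0],[6.6,0,0,3,0],[6.6,0,0,7,0],[6.6,0,0,10,0],[6.6,0,0,11.2,0],[6.6,0,0,11.2,0],[4.0,0,0,11.2,0],[4.0,0,0,11.2,0],[4.0,0,0,11.2,0],[4.0,0,0,11.2,0],[4.0,0,0,7,0],[4.0,0,0,3,0],[4.0,0,0,-1,0],[4.0,0,0,-1,0]])

```text
clock: 16.25
ee_pos: [719.7, 5.7, 168.4]
tcp_rot: [[-1.0, 0.0, 0.015], [0.0, 1.0, 0.0], [-0.015, 0.0, -1.0]]
wrist_force: [0.7, -0.9, -0.1]
gripper_width: 48.7
grip_force: 51.9
```

```bash
python3 -W ignore chk.py
```

```text
16.25 [719.7   5.7 168.4] [[-1.0, 0.0, 0.015], [0.0, 1.0, 0.0], [-0.015, 0.0, -1.0]] [-0.01  0.78 -0.06  1.28  0.05  1.07  1.49] w 48.668901835204636 g 51.89876139163971 [ 0.7 -0.9 -0.1]
slot0 [401.5 363.9 400.4 363.5  59.2 199. ]
slot1 [469.  370.6 468.  370.1  58.3 195. ]
slot2 [532.3 375.  531.3 374.4  58.9 192. ]
slot3 [ 0.  0. nan nan nan  0.]
orange [ 0.  0. nan nan nan  0.]
white [ 0.  0. nan nan nan  0.]
red [ 0.  0. nan nan nan  0.]
green [ 0.  0. nan nan nan  0.]
body [ 599.4 -359.3  598.7 -358.4   34.2   95. ]
cap [ 510.  -369.8  509.7 -369.7   18.9  239. ]
ring [ 429.5 -368.9  429.6 -368.5   22.8  156. ]
```

play_rows(commands=[[4.0,1.3,4.2,0,0],[4.0,2.7,8.7,0,0],[4.0,4,13,0,0],[4.0,5.3,17.5,0,0],[4.0,6.7,22,0,0],[4.0,8,26.5,0,0],[4.0,9.5,31,0,0],[4.0,11,35.5,0,0],[4.0,11.6,37.5,0,0],[4.0,11.6,37.5,3,0],[4.0,11.6,37.5,7,0],[4.0,11.6,37.5,10,0],[4.0,11.6,37.5,12.7,0],[4.0,11.6,37.5,12.7,0],[4.0,11.6,37.5,12.7,0],[6.6,11.6,37.5,12.7,0],[6.6,11.6,37.5,12.7,0],[6.6,11.6,37.5,12.7,0],[6.6,11.6,37.5,8,0],[6.6,11.6,37.5,2,0]])

```text
clock: 18.3
ee_pos: [597.8, 379.7, 128.9]
tcp_rot: [[-1.0, -0.0, -0.005], [-0.0, 1.0, -0.003], [0.005, -0.003, -1.0]]
wrist_force: [0.7, -0.2, 0.5]
gripper_width: 66.0
grip_force: 0.0
```

play_rows(commands=[[7.5,0,-4,-2,0],[7.5,0,-9,-5,0],[7.5,0,-14,-5,0],[7.5,0,-19,-5,0],[7.5,0,-24,-5,0],[7.5,0,-29,-5,0],[7.5,0,-34,-5,0],[7.5,0,-39,-5,0],[7.5,0,-44,-5,0],[7.5,0,-48,-5,0],[7.5,0,-48,-5,0],[7.5,0,-48,-5,0],[7.5,0,-48,-5,0],[7.5,0,-48,-5,0]])

```text
clock: 19.7
ee_pos: [599.6, -96.8, 180.4]
tcp_rot: [[-1.0, -0.004, 0.0], [-0.004, 1.0, 0.001], [-0.0, 0.001, -1.0]]
wrist_force: [-0.1, -0.5, -0.6]
gripper_width: 75.1
grip_force: 0.0
```

```bash
python3 -W ignore chk.py | tail -12; python3 - <<'E'
from h import *
d=grab('wrist'); save(d['img'],'w1'); W=cloud(d)
m=(abs(W[...,2]-22)<4)&(np.hypot(W[...,0]-635,W[...,1]+97)<60)
p=W[m][:,:2]; print('collar',cv2.minEnclosingCircle(p.astype('float32')),len(p),p.mean(0))
m=(abs(W[...,2]-12)<3)&(np.hypot(W[...,0]-635,W[...,1]+97)<30);p=W[m][:,:2];print('floor',cv2.minEnclosingCircle(p.astype('float32')),len(p),p.mean(0))
t=load('top'); W=cloud(t); m=(W[...,2]>60)&(abs(W[...,0]-690)<60)&(abs(W[...,1]+385)<60); print('soap',W[m].min(0),W[m].max(0))
m=(abs(W[...,2]-22)<4)&(np.hypot(W[...,0]-635,W[...,1]+97)<60)
p=W[m][:,:2]; print('collar top',cv2.minEnclosingCircle(p.astype('float32')),len(p),p.mean(0))
E
```

```text
19.7 [599.6 -96.8 180.4] [[-1.0, -0.004, 0.0], [-0.004, 1.0, 0.001], [-0.0, 0.001, -1.0]] [ 0.16  0.6  -0.06  1.62  0.04  0.93  1.66] w 75.14116961689423 g 0.0 [-0.1 -0.5 -0.6]
slot0 [400.1 364.2 400.2 363.5  58.5 201. ]
slot1 [468.  370.3 467.9 369.9  59.  195. ]
slot2 [539.5 375.2 532.3 374.3  58.4 198. ]
slot3 [593.3 376.6 594.2 376.   58.8 185. ]
orange [ 0.  0. nan nan nan  0.]
white [ 0.  0. nan nan nan  0.]
red [ 0.  0. nan nan nan  0.]
green [ 0.  0. nan nan nan  0.]
body [ 598.9 -359.5  598.3 -359.    34.8   97. ]
cap [ 509.4 -369.3  509.7 -369.8   18.8  231. ]
ring [ 429.3 -368.6  429.5 -368.4   23.1  152. ]
collar ((631.9458618164062, -97.5185775756836), 45.75929260253906) 2651 [630.06329072 -97.46158422]
floor ((634.9794921875, -97.05172729492188), 29.96232795715332) 2131 [634.3797389  -97.08949994]
soap [ 672.2266978  -415.401751     61.29949271] [ 730.11913328 -355.43590372  175.52839211]
collar top ((0.0, 0.0), 0.0) 0 [nan nan]<stdin>:8: RuntimeWarning: Mean of empty slice.
  ret = um.true_divide(
```

View pics/w1.png

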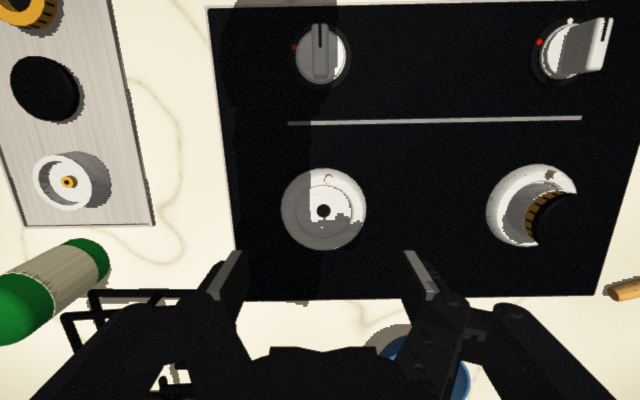

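play_rows(commands=[[7.8,0,-4,0,0],[7.8,0,-8.5,0,0],[7.8,0,-13,0,0],[7.8,0,-17.5,0,0],[7.8,0,-22,0,0],[7.8,0,-26.2,2,0],[7.8,0,-26.2,6,0],[7.8,0,-26.2,10,0],[7.8,0,-26.2,10,0],[7.8,0,-26.2,10,0],[7.8,0,-26.2,10,0]])

```text
clock: 20.9
ee_pos: [601.6, -361.5, 83.3]
tcp_rot: [[-1.0, -0.001, 0.005], [-0.001, 1.0, -0.002], [-0.005, -0.002, -1.0]]
wrist_force: [0.3, -0.1, -0.9]
gripper_width: 77.8
grip_force: 0.0
```

```bash
cat > parts.py <<'E'
from h import *
st(); d=grab('wrist'); W=cloud(d)
for a,xy,z in(('body',(599,-359),(30,45)),('cap',(510,-369),(14,26)),('ring',(429,-368),(17,30))):
    try: print(a,blob(W,xy,45,*z))
    except Exception as e: print(a,'none')
E
python3 -W ignore parts.py
```

```text
20.9 [ 601.6 -361.5   83.3] [[-1.0, -0.001, 0.005], [-0.001, 1.0, -0.002], [-0.005, -0.002, -1.0]] [ 0.54  0.84 -0.06  1.41  0.06  0.89  2.04] w 77.79994729714873 g 0.0 [ 0.3 -0.1 -0.9]
body [ 595.9 -359.2  595.1 -359.1   35.3 2281. ]
cap [ 506.9 -370.2  506.1 -370.2   19.4 6986. ]
ring [ 0.  0. nan nan nan  0.]
```

```bash
python3 - <<'E'
from h import *
def ray(d,u,v,z):
    f=200/np.tan(np.radians(float(d['fovy']))/2); r=d['R'].T@np.array([(u-d['cx'])/f,(v-d['cy'])/f,1]); c=-d['R'].T@d['t']
    return (c+r*(z-c[2])/r[2])[:2].round(1)
t=load('top'); s=load('scene')
for n,d,im,(u,v) in(('top',t,cv2.imread('pics/top0.png'),(320,172)),('scene',s,cv2.imread('pics/scene0.png'),(341,245))):
    g=im.max(2); m=np.zeros_like(g); m[v-24:v+24,u-24:u+24]=(g[v-24:v+24,u-24:u+24]>75)
    k=cv2.connectedComponentsWithStats(m); i=1+np.argmax(k[2][1:,4]); c=max(cv2.findContours((k[1]==i).astype('uint8'),0,1)[0],key=len)
    e=cv2.fitEllipse(c); print(n,e,k[2][i],ray(d,*e[0],22),ray(d,*e[0],18))
W=cloud(s); m=(abs(W[...,2]-21)<5)&(np.hypot(W[...,0]-635,W[...,1]+97)<60); p=W[m][:,:2]; print('cloud',cv2.minEnclosingCircle(p.astype('float32')),len(p))
E
```

```text
top ((320.1423034667969, 171.36158752441406), (26.78420639038086, 27.003158569335938), 161.80374145507812) [307 158  28  28 602] [631.4 -96.8] [632.4 -96.9]
scene ((340.44012451171875, 244.6991424560547), (28.589221954345703, 33.24898147583008), 96.87535095214844) [324 230  34  30 766] [ 635.4 -101.2] [633.7 -99.1]
cloud ((633.6259155273438, -97.15071105957031), 47.346797943115234) 419
```

play_rows(commands=[[7.8,0,0,0,0],[7.8,0,0,3,0],[7.8,0,0,5,0],[7.8,0,0,5,0],[7.8,0,0,5,0],[7.8,0,0,5,0]])

```text
clock: 21.55
ee_pos: [600.7, -362.1, 32.5]
tcp_rot: [[-1.0, -0.0, 0.003], [-0.0, 1.0, -0.002], [-0.003, -0.002, -1.0]]
wrist_force: [0.8, 0.3, -0.2]
gripper_width: 78.1
grip_force: 0.0
```

play_rows(commands=[[7.8,0.2,0.3,1.0,0],[7.8,0.2,0.3,1.5,0],[7.8,0.2,0.3,1.5,0],[7.8,0.2,0.3,1.5,0],[5.0,0.2,0.3,1.5,0],[5.0,0.2,0.3,1.5,0],[5.0,0.2,0.3,1.5,0],[5.0,0.2,0.3,1.5,0],[5.0,0.2,0.3,1.5,0]], squeeze=60)

```text
clock: 22.45
ee_pos: [598.1, -358.8, 16.3]
tcp_rot: [[-1.0, 0.0, 0.002], [0.0, 1.0, -0.001], [-0.002, -0.001, -1.0]]
wrist_force: [0.2, 0.0, 5.1]
gripper_width: 56.0
grip_force: 64.1
```

play_rows(commands=[[5.0,0,0,-3,0],[5.0,0,0,-6,0],[5.0,-0.3,2,-8,0],[5.0,-0.9,6,-8,0],[5.0,-1.5,10,-8,0],[5.0,-2.1,14,-8,0],[5.0,-2.7,18,-8,0],[5.0,-3.2,22,-8,0],[5.0,-3.5,26.1,-8,0],[5.0,-3.5,26.1,-8,0],[5.0,-3.5,26.1,-5,0],[5.0,-3.5,26.1,-3.2,0],[5.0,-3.5,26.1,-3.2,0],[5.0,-3.5,26.1,-3.2,0],[5.0,-3.5,26.1,-3.2,0]])

```text
clock: 23.95
ee_pos: [633.1, -97.8, 48.3]
tcp_rot: [[-1.0, 0.0, 0.002], [0.0, 1.0, -0.0], [-0.002, -0.0, -1.0]]
wrist_force: [-0.5, -0.4, -1.3]
gripper_width: 55.9
grip_force: 64.2
```

```bash
python3 - <<'E'
from h import *
st(); d=grab('wrist'); a=d['img']; d=grab('scene'); b=cv2.resize(d['img'][190:300,270:450],(640,400),interpolation=cv2.INTER_CUBIC)
save(cv2.resize(np.vstack([a,b]),(480,600)),'w2')
E
```

```text
23.95 [633.1 -97.8  48.3] [[-1.0, 0.0, 0.002], [0.0, 1.0, -0.0], [-0.002, -0.0, -1.0]] [ 0.14  0.81 -0.03  1.62  0.03  0.71  1.66] w 55.941571829048826 g 64.23185773193836 [-0.5 -0.4 -1.3]
```

View pics/w2.png

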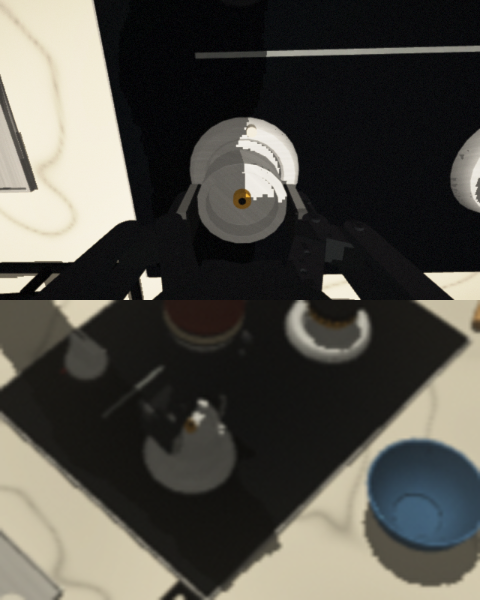

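```bash
python3 - <<'E'
from h import *
d=load('wrist'); f=200/np.tan(np.radians(float(d['fovy']))/2)
def ray(u,v,z):
    r=d['R'].T@np.array([(u-d['cx'])/f,(v-d['cy'])/f,1]); c=-d['R'].T@d['t']
    return (c+r*(z-c[2])/r[2])[:2].round(1)
g=d['img'].max(2).astype(int)
for v in(190,200,210,220,230): 
    r=np.where(g[v,220:440]>70)[0]+220; print(v,r.min(),r.max(),ray(r.min(),v,22),ray(r.max(),v,22))
for u in(300,320,326,340):
    c=np.where(g[100:330,u]>70)[0]+100; print(u,c.min(),c.max(),'near',ray(u,c.min(),10),ray(u,c.min(),22),'bodyfar',ray(u,c.max(),67.8))
W=cloud(d)
m=(W[...,2]>62)&(W[...,2]<73)&(np.hypot(W[...,0]-633,W[...,1]+98)<40);p=W[m][:,:2];print('body top',cv2.minEnclosingCircle(p.astype('float32')),np.median(W[m][:,2]))
m=(W[...,2]>17)&(W[...,2]<27)&(np.hypot(W[...,0]-633,W[...,1]+98)<60);p=W[m][:,:2];print('collar',p.min(0),p.max(0))
v,u=np.where(m); print(u.min(),u.max(),v.min(),v.max())
E
```

```text
190 263 389 [ 602.8 -134.3] [602.8 -59.9]
200 258 393 [ 609.  -137.7] [609. -57.]
210 255 396 [ 615.4 -139.9] [615.3 -54.8]
220 254 397 [ 621.8 -141. ] [621.8 -53.7]
230 254 397 [ 628.5 -141.4] [628.4 -53.2]
300 161 319 near [ 587.7 -113. ] [ 585.6 -112. ] bodyfar [ 656.8 -110.3]
320 157 323 near [ 585.2 -100.7] [ 583.3 -100.6] bodyfar [ 659.2 -100.3]
326 157 323 near [585.2 -97. ] [583.3 -97.1] bodyfar [659.2 -97.3]
340 158 321 near [585.8 -88.4] [583.8 -89.1] bodyfar [657.9 -90.3]
body top ((626.5030517578125, -98.04549407958984), 39.37054443359375) 67.2046540390352
collar [ 586.32810452 -143.28654995] [643.01143738 -51.84163568]
253 397 161 248
```

play_rows(commands=[[5.0,-0.2,0.05,0,0],[5.0,-0.2,0.05,1.0,0],[5.0,-0.2,0.05,1.4,0],[5.0,-0.2,0.05,1.7,0],[5.0,-0.2,0.05,1.9,0],[5.0,-0.2,0.05,2.0,0],[5.0,-0.2,0.05,2.0,0]])

```text
clock: 24.75
ee_pos: [634.3, -96.9, 27.2]
tcp_rot: [[-1.0, -0.0, -0.0], [-0.0, 1.0, -0.0], [0.0, -0.0, -1.0]]
wrist_force: [-0.4, 0.4, -0.6]
gripper_width: 56.1
grip_force: 64.2
```

play_rows(commands=[[5.0,0,0,0.15,0],[5.0,0,0,0.27,0],[5.0,0,0,0.27,0],[5.6,0,0,0.27,0],[6.2,0,0,0.27,0],[7.6,0,0,0.1,0],[7.6,0,0,-1,0],[7.6,0,0,-4,0],[7.6,0,0,-8,0],[7.6,0,0,-12,0],[7.6,0,0,-15,0],[7.6,0,0,-15,0],[7.6,0,0,-15,0],[7.6,0,0,-15,0]])

```text
clock: 26.15
ee_pos: [633.3, -96.7, 176.3]
tcp_rot: [[-1.0, -0.0, -0.003], [-0.0, 1.0, 0.0], [0.003, 0.0, -1.0]]
wrist_force: [0.4, 0.5, -0.5]
gripper_width: 75.9
grip_force: 0.0
```

```bash
cat > stack.py <<'E'
from h import *
import sys
z0=float(sys.argv[1]); R=float(sys.argv[2])
st()
for n in('wrist','top','scene'):
    d=grab(n); W=cloud(d)
    m=(abs(W[...,2]-z0)<6)&(np.hypot(W[...,0]-634,W[...,1]+97.5)<45);p=W[m][:,:2].astype('float32')
    if len(p): print(n,cv2.minEnclosingCircle(p),np.percentile(W[m][:,2],[10,50,90]),len(p))
    if len(p): 
        # tilt: plane fit
        A=np.c_[W[m][:,:2]-[634,-97.5],np.ones(m.sum())]; print('  plane',np.linalg.lstsq(A,W[m][:,2],rcond=None)[0].round(3))
E
python3 stack.py 44 29; python3 -W ignore parts.py; python3 -W ignore chk.py|tail -3
```

```text
26.15 [633.3 -96.7 176.3] [[-1.0, -0.0, -0.003], [-0.0, 1.0, 0.0], [0.003, 0.0, -1.0]] [ 0.14  0.65 -0.03  1.52  0.03  0.97  1.67] w 75.87660770252839 g 0.0 [ 0.4  0.5 -0.5]
wrist ((632.8765258789062, -98.36901092529297), 29.09535789489746) [41.06745548 43.33514846 44.26603112] 1150
  plane [-2.0000e-03  0.0000e+00  4.2985e+01]
scene ((634.27978515625, -97.5999984741211), 30.095874786376953) [39.60892251 42.71669349 45.48227326] 153
  plane [ 1.4000e-02 -6.0000e-03  4.2735e+01]
26.3 [633.5 -96.8 175.8] [[-1.0, -0.0, -0.003], [-0.0, 1.0, 0.0], [0.003, 0.0, -1.0]] [ 0.14  0.65 -0.03  1.52  0.03  0.97  1.67] w 76.1705470902844 g 0.0 [-0.1 -0.4  0.4]
body [ 0.  0. nan nan nan  0.]
cap [ 506.6 -369.5  507.1 -366.1   19.8 3649. ]
ring [ 0.  0. nan nan nan  0.]
body [ 0.  0. nan nan nan  0.]
cap [ 509.8 -369.6  509.7 -369.1   18.9  232. ]
ring [ 429.5 -368.5  429.3 -368.5   22.9  152. ]
```

play_rows(commands=[[7.6,2.5,-3.4,0,0],[7.6,5.5,-7.2,0,0],[7.6,8.5,-11.2,0,0],[7.6,11.5,-15.2,0,0],[7.6,14.5,-19.2,0,0],[7.6,17.5,-23.2,0,0],[7.6,20.4,-27.2,0,0],[7.6,20.4,-27.2,3,0],[7.6,20.4,-27.2,7,0],[7.6,20.4,-27.2,11,0],[7.6,20.4,-27.2,13,0],[7.6,20.4,-27.2,13,0],[7.6,20.4,-27.2,13,0],[7.6,20.4,-27.2,13,0]])

```text
clock: 27.8
ee_pos: [431.4, -369.7, 48.8]
tcp_rot: [[-1.0, 0.0, 0.002], [0.0, 1.0, -0.002], [-0.002, -0.002, -1.0]]
wrist_force: [-0.8, 0.2, 0.1]
gripper_width: 76.1
grip_force: 0.0
```

```bash
python3 - <<'E'
from h import *
s=st(); d=grab('wrist'); W=cloud(d); f=200/np.tan(np.radians(float(d['fovy']))/2)
print(blob(W,(429,-368),40,18,30), proj(d,(429.4,-368.5,24)))
a=d['img']; b=cv2.resize(grab('scene')['img'][200:320,150:330],(640,400),interpolation=cv2.INTER_CUBIC)
save(cv2.resize(np.vstack([a,b]),(480,600)),'w3')
E
```

```text
27.8 [ 431.4 -369.7   48.8] [[-1.0, 0.0, 0.002], [0.0, 1.0, -0.002], [-0.002, -0.002, -1.0]] [ 0.69  0.73 -0.04  1.84  0.04  0.57  2.2 ] w 76.06593200244455 g 0.0 [-0.8  0.2  0.1]
[ 426.2 -369.   424.4 -368.9   23.3 4133. ] (np.float64(326.7960664377542), np.float64(234.94085804757864))
```

View pics/w3.png

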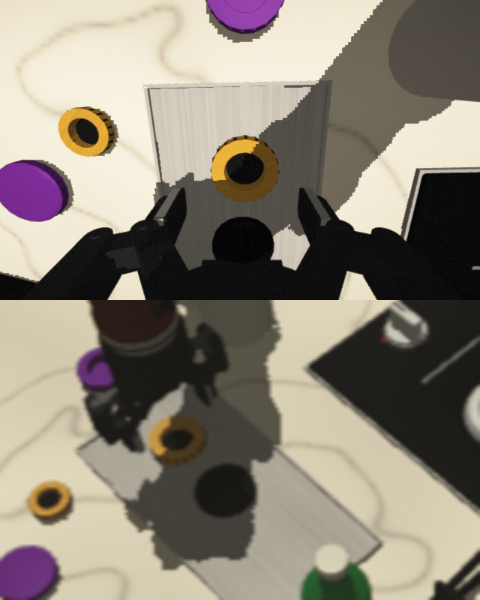

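play_rows(commands=[[7.6,0.2,0.1,1.5,0],[7.6,0.2,0.1,3.0,0],[7.6,0.2,0.1,3.6,0],[7.6,0.2,0.1,3.6,0],[7.6,0.2,0.1,3.6,0],[5.0,0.2,0.1,3.6,0],[5.0,0.2,0.1,3.6,0],[5.0,0.2,0.1,3.6,0],[5.0,0.2,0.1,3.6,0],[5.0,0.2,0.1,3.6,0]])

```text
clock: 28.9
ee_pos: [429.0, -368.4, 12.6]
tcp_rot: [[-1.0, -0.0, 0.002], [-0.0, 1.0, -0.001], [-0.002, -0.001, -1.0]]
wrist_force: [-1.4, 0.7, 5.5]
gripper_width: 52.0
grip_force: 62.9
```

play_rows(commands=[[5.0,0,0,-2,0],[5.0,0,0,-5,0],[5.0,0,0,-9,0],[5.0,-2,2.6,-10,0],[5.0,-5,6.6,-10,0],[5.0,-8,10.6,-10,0],[5.0,-11,14.6,-10,0],[5.0,-14,18.6,-10,0],[5.0,-17,22.6,-10,0],[5.0,-20,26.3,-10,0],[5.0,-20.5,27.1,-10,0],[5.0,-20.5,27.1,-8,0],[5.0,-20.5,27.1,-6.4,0],[5.0,-20.5,27.1,-6.4,0],[5.0,-20.5,27.1,-6.4,0],[5.0,-20.5,27.1,-6.4,0]])

```text
clock: 30.5
ee_pos: [633.9, -97.3, 76.4]
tcp_rot: [[-1.0, 0.0, 0.002], [0.0, 1.0, -0.0], [-0.002, -0.0, -1.0]]
wrist_force: [0.0, 0.4, -1.9]
gripper_width: 52.4
grip_force: 63.5
```

```bash
python3 - <<'E'
from h import *
s=st(); d=grab('wrist'); a=d['img']; b=cv2.resize(grab('scene')['img'][190:300,270:450],(640,400),interpolation=cv2.INTER_CUBIC)
save(cv2.resize(np.vstack([a,b]),(480,600)),'w4')
W=cloud(d); print(blob(W,(634,-97),40,70,90))
E
```

```text
30.5 [633.9 -97.3  76.4] [[-1.0, 0.0, 0.002], [0.0, 1.0, -0.0], [-0.002, -0.0, -1.0]] [ 0.12  0.77  0.    1.61 -0.    0.76  1.69] w 52.363571176055714 g 63.471857289550826 [ 0.   0.4 -1.9]
[ 627.7  -97.5  629.9  -98.6   86.5 9488. ]
```

View pics/w4.png

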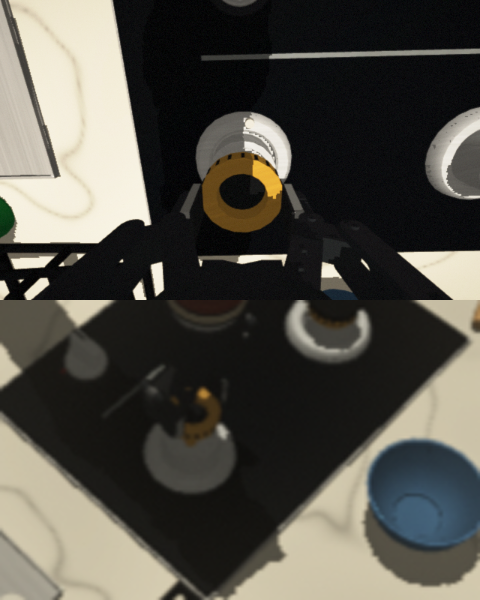

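play_rows(commands=[[5.0,0,0,1.0,0],[5.0,0,0,1.8,0],[5.0,0,0,2.2,0],[5.0,0,0,2.4,0],[5.0,0,0,2.6,0],[5.0,0,0,2.6,0],[5.0,0,0,2.6,0]])

```text
clock: 31.3
ee_pos: [633.5, -96.9, 49.5]
tcp_rot: [[-1.0, -0.0, 0.0], [-0.0, 1.0, -0.0], [-0.0, -0.0, -1.0]]
wrist_force: [0.2, -0.1, -1.7]
gripper_width: 52.4
grip_force: 63.5
```

play_rows(commands=[[5.0,0,0,0.15,0],[5.0,0,0,0.27,0],[5.0,0,0,0.27,0],[5.0,0,0,0.27,0]])

```text
clock: 31.7
ee_pos: [633.5, -96.9, 46.8]
tcp_rot: [[-1.0, -0.0, 0.0], [-0.0, 1.0, -0.0], [-0.0, -0.0, -1.0]]
wrist_force: [-0.3, 0.1, -0.1]
gripper_width: 52.6
grip_force: 63.6
```

play_rows(commands=[[5.6,0,0,0,0],[6.4,0,0,0,0],[7.6,0,0,0,0],[7.6,0,0,-2,0],[7.6,0,0,-6,0],[7.6,0,0,-10,0],[7.6,0,0,-13,0],[7.6,0,0,-13,0],[7.6,0,0,-13,0],[7.6,0,0,-13,0]])

```text
clock: 32.7
ee_pos: [632.2, -96.7, 175.1]
tcp_rot: [[-1.0, -0.0, -0.003], [-0.0, 1.0, 0.0], [0.003, 0.0, -1.0]]
wrist_force: [-0.1, 0.5, -0.3]
gripper_width: 76.1
grip_force: 0.0
```

```bash
python3 stack.py 58 28; python3 -W ignore chk.py|tail -3
```

```text
32.7 [632.2 -96.7 175.1] [[-1.0, -0.0, -0.003], [-0.0, 1.0, 0.0], [0.003, 0.0, -1.0]] [ 0.12  0.65  0.    1.52 -0.    0.97  1.69] w 76.08936704093944 g 0.0 [-0.1  0.5 -0.3]
wrist ((630.8524780273438, -98.41243743896484), 28.360511779785156) [56.26630584 57.38521664 58.25830061] 1877
  plane [ 1.0000e-03 -2.0000e-03  5.7249e+01]
scene ((632.259521484375, -97.415283203125), 29.449174880981445) [54.6641942  57.2197324  59.74976723] 216
  plane [-0.0000e+00  1.8000e-02  5.7217e+01]
body [ 0.  0. nan nan nan  0.]
cap [ 509.5 -370.1  509.4 -369.2   19.3  240. ]
ring [ 0.  0. nan nan nan  0.]
```

play_rows(commands=[[7.8,2,-4,0,0],[7.8,4,-8.5,0,0],[7.8,6,-13,0,0],[7.8,8,-17.5,0,0],[7.8,10,-22,0,0],[7.8,12,-26,0,0],[7.8,12.3,-27.3,0,0],[7.8,12.3,-27.3,3,0],[7.8,12.3,-27.3,7,0],[7.8,12.3,-27.3,11,0],[7.8,12.3,-27.3,13,0],[7.8,12.3,-27.3,13,0],[7.8,12.3,-27.3,13,0],[7.8,12.3,-27.3,13,0]])

```text
clock: 34.3
ee_pos: [511.8, -370.4, 48.3]
tcp_rot: [[-1.0, -0.0, 0.003], [-0.0, 1.0, -0.002], [-0.003, -0.002, -1.0]]
wrist_force: [-0.3, 0.3, 0.2]
gripper_width: 77.7
grip_force: 0.0
```

```bash
python3 - <<'E'
from h import *
s=st(); d=grab('wrist'); W=cloud(d); print(blob(W,(508,-369),40,14,30))
W=cloud(grab('scene')); print(blob(W,(509,-369),40,14,24))
save(d['img'],'w5')
E
```

```text
34.3 [ 511.8 -370.4   48.3] [[-1.0, -0.0, 0.003], [-0.0, 1.0, -0.002], [-0.003, -0.002, -1.0]] [ 0.6   0.8  -0.01  1.65  0.01  0.69  2.16] w 77.67820032412352 g 0.0 [-0.3  0.3  0.2]
[ 506.7 -370.4  504.4 -370.3   19.4 6498. ]
[ 508.1 -369.4  509.8 -369.5   19.4  365. ]
```

View pics/w5.png

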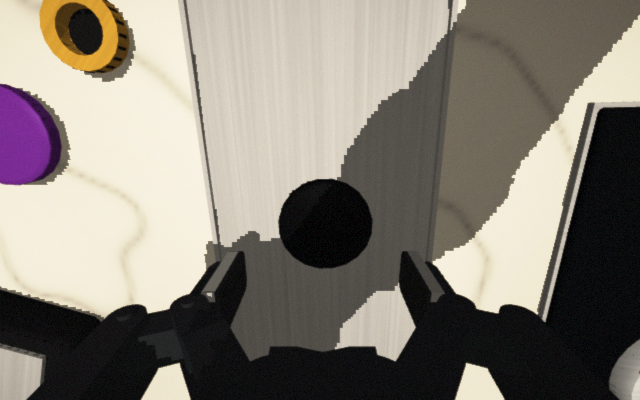

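Black cap is at (325,223), between the fingers, alone on the drainer.

play_rows(commands=[[7.8,0.2,0.1,1.5,0],[7.8,0.2,0.1,3.0,0],[7.8,0.2,0.1,3.9,0],[7.8,0.2,0.1,3.9,0],[7.8,0.2,0.1,3.9,0],[5.0,0.2,0.1,3.9,0],[5.0,0.2,0.1,3.9,0],[5.0,0.2,0.1,3.9,0],[5.0,0.2,0.1,3.9,0],[5.0,0.2,0.1,3.9,0]])

```text
clock: 35.4
ee_pos: [508.9, -369.1, 9.3]
tcp_rot: [[-1.0, -0.0, 0.001], [-0.0, 1.0, -0.001], [-0.001, -0.001, -1.0]]
wrist_force: [-1.4, 0.5, 6.3]
gripper_width: 56.6
grip_force: 62.3
```

play_rows(commands=[[5.0,0,0,-2,0],[5.0,0,0,-5,0],[5.0,0,0,-9,0],[5.0,-1,2.6,-11,0],[5.0,-2.8,6.6,-11,0],[5.0,-4.6,10.6,-11,0],[5.0,-6.4,14.6,-11,0],[5.0,-8.3,18.6,-11,0],[5.0,-10.2,22.6,-11,0],[5.0,-12,26.3,-11,0],[5.0,-12.5,27.2,-11,0],[5.0,-12.5,27.2,-9,0],[5.0,-12.5,27.2,-7.8,0],[5.0,-12.5,27.2,-7.8,0],[5.0,-12.5,27.2,-7.8,0],[5.0,-12.5,27.2,-7.8,0]])

```text
clock: 37.0
ee_pos: [633.7, -97.9, 86.4]
tcp_rot: [[-1.0, 0.001, 0.001], [0.001, 1.0, -0.001], [-0.001, -0.001, -1.0]]
wrist_force: [0.4, -0.2, -0.2]
gripper_width: 56.2
grip_force: 64.2
```

```bash
python3 - <<'E'
from h import *
s=st(); d=grab('wrist'); a=d['img']; b=cv2.resize(grab('scene')['img'][190:300,270:450],(640,400),interpolation=cv2.INTER_CUBIC)
save(cv2.resize(np.vstack([a,b]),(480,600)),'w6')
E
```

```text
37.0 [633.7 -97.9  86.4] [[-1.0, 0.001, 0.001], [0.001, 1.0, -0.001], [-0.001, -0.001, -1.0]] [ 0.1   0.76  0.02  1.6  -0.02  0.78  1.71] w 56.16388920613788 g 64.19243291951716 [ 0.4 -0.2 -0.2]
```

View pics/w6.png

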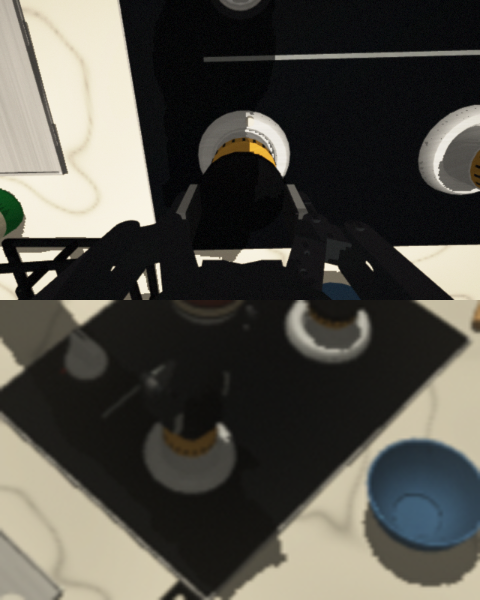

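play_rows(commands=[[5.0,0,0,1.0,0],[5.0,0,0,1.8,0],[5.0,0,0,2.2,0],[5.0,0,0,2.4,0],[5.0,0,0,2.6,0],[5.0,0,0,2.6,0],[5.0,0,0,2.6,0]])

```text
clock: 37.8
ee_pos: [633.5, -96.9, 59.8]
tcp_rot: [[-1.0, -0.0, 0.0], [-0.0, 1.0, -0.0], [-0.0, -0.0, -1.0]]
wrist_force: [1.1, -0.3, -1.1]
gripper_width: 56.2
grip_force: 64.2
```

play_rows(commands=[[5.0,0,0,0.15,0],[5.0,0,0,0.25,0],[5.0,0,0,0.25,0],[5.0,0,0,0.25,0],[5.8,0,0,0.25,0],[6.5,0,0,0.25,0],[7.6,0,0,0.2,0],[7.6,0,0,-2,0],[7.6,0,0,-6,0],[7.6,0,0,-10,0],[7.6,0,0,-12,0],[7.6,0,0,-12,0],[7.6,0,0,-12,0]])

```text
clock: 39.1
ee_pos: [633.1, -96.8, 179.6]
tcp_rot: [[-1.0, -0.0, 0.0], [-0.0, 1.0, -0.0], [-0.0, -0.0, -1.0]]
wrist_force: [-0.4, 0.0, -0.7]
gripper_width: 75.9
grip_force: 0.0
```

```bash
python3 stack.py 68 30; python3 - <<'E'
from h import *
d=load('wrist'); f=200/np.tan(np.radians(float(d['fovy']))/2); W=cloud(d)
m=(abs(W[...,2]-44)<22)&(np.hypot(W[...,0]-478,W[...,1]+100)<35); print('knob pts',m.sum())
m=(W[...,2]>44)&(W[...,2]<60)&(np.hypot(W[...,0]-480,W[...,1]+100)<35)
p=W[m][:,:2].astype('float32'); print(cv2.minAreaRect(p) if len(p)>5 else '')
for n in('top','scene'):
  W=cloud(load(n)); m=(W[...,2]>44)&(W[...,2]<60)&(np.hypot(W[...,0]-480,W[...,1]+100)<35)
  p=W[m][:,:2].astype('float32'); print(n,len(p),p.mean(0),cv2.minAreaRect(p) if len(p)>5 else '')
b=cv2.resize(load('scene')['img'][160:280,270:450],(720,480),interpolation=cv2.INTER_CUBIC); save(b,'s7')
E
```

```text
39.1 [633.1 -96.8 179.6] [[-1.0, -0.0, 0.0], [-0.0, 1.0, -0.0], [-0.0, -0.0, -1.0]] [ 0.1   0.65  0.03  1.52 -0.02  0.97  1.71] w 75.89591398228225 g 0.0 [-0.4  0.  -0.7]
wrist ((631.2274169921875, -98.37452697753906), 29.939233779907227) [66.09087081 67.41439212 68.37296947] 3275
  plane [7.0000e-03 0.0000e+00 6.7334e+01]
scene ((632.9373168945312, -96.27865600585938), 30.699920654296875) [64.49005653 67.29928766 69.8629232 ] 332
  plane [-4.000e-03  1.100e-02  6.736e+01]
knob pts 1666
((486.5497741699219, -100.78668212890625), (22.66864585876465, 13.764230728149414), 0.49055546522140503)
top 0 [nan nan] 
scene 66 [ 481.30304 -100.65203] ((478.8521423339844, -99.63213348388672), (39.72886276245117, 15.727771759033203), 2.340312957763672)<stdin>:8: RuntimeWarning: Mean of empty slice.
  ret = um.true_divide(
```

View pics/s7.png

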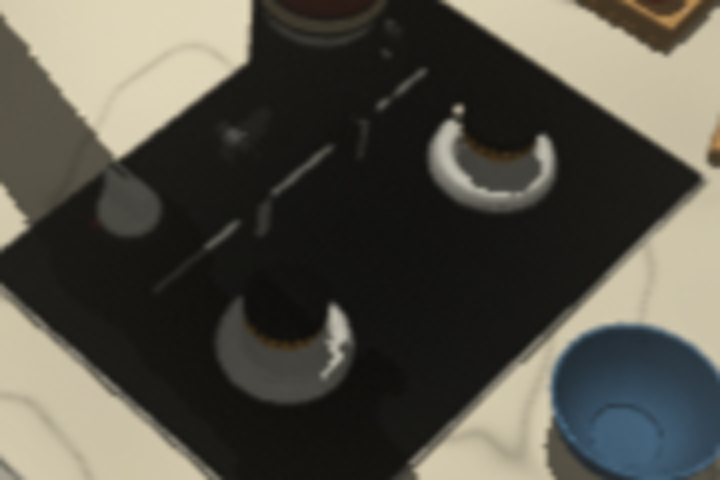

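play_rows(commands=[[4.5,3,-0.1,0,8],[4.5,7,-0.2,0,16],[4.5,11,-0.3,0,24],[4.5,15.4,-0.4,2,32],[4.5,15.4,-0.4,4,40],[4.5,15.4,-0.4,5,48],[4.5,15.4,-0.4,5,56],[4.5,15.4,-0.4,5,64],[4.5,15.4,-0.4,5,72],[4.5,15.4,-0.4,5,80],[4.5,15.4,-0.4,5,88],[4.5,15.4,-0.4,5,90],[4.5,15.4,-0.4,5,90]])

```text
clock: 40.55
ee_pos: [478.9, -100.7, 128.9]
tcp_rot: [[-0.002, 1.0, -0.002], [1.0, 0.002, -0.0], [-0.0, -0.002, -1.0]]
wrist_force: [-0.0, -0.8, -0.4]
gripper_width: 44.6
grip_force: 0.0
```

play_rows(commands=[[4.5,0,0,0,8],[4.5,0,0,0,16],[4.5,0,0,0,24],[4.5,0,0,0,32],[4.5,0,0,0,40],[4.5,0,0,0,48],[4.5,0,0,0,56],[4.5,0,0,0,64],[4.5,0,0,0,72],[4.5,0,0,0,80],[4.5,0,0,0,88],[4.5,0,0,0,88.6],[4.5,0,0,0,88.6],[4.5,0,0,0,88.6],[4.5,0,0,0,88.6]])

```text
clock: 42.05
ee_pos: [479.3, -101.0, 129.7]
tcp_rot: [[1.0, 0.026, 0.0], [0.026, -1.0, 0.0], [0.0, -0.0, -1.0]]
wrist_force: [-0.5, 0.2, -0.6]
gripper_width: 45.2
grip_force: 0.0
```

```bash
python3 - <<'E'
from h import *
s=st(); d=grab('wrist'); W=cloud(d)
m=(W[...,2]>47)&(W[...,2]<60)&(np.hypot(W[...,0]-480,W[...,1]+100)<30)
p=W[m][:,:2].astype('float32'); print(len(p),p.mean(0),cv2.minAreaRect(p) if len(p)>5 else '')
save(cv2.resize(d['img'],(480,300)),'w8')
E
```

```text
42.05 [ 479.3 -101.   129.7] [[1.0, 0.026, 0.0], [0.026, -1.0, 0.0], [0.0, -0.0, -1.0]] [-0.41  0.68  0.91  2.01 -0.74  0.82 -0.61] w 45.245158163251176 g 0.0 [-0.5  0.2 -0.6]
862 [ 478.81998 -100.96314] ((477.5033264160156, -101.03504180908203), (40.41554641723633, 13.818095207214355), 1.210404872894287)
```

View pics/w8.png

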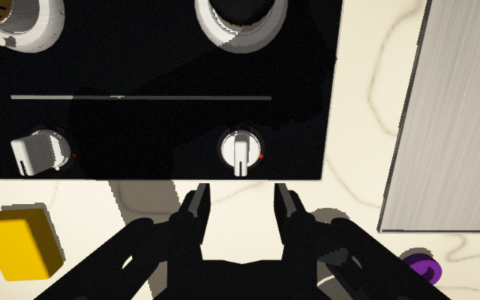

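play_rows(commands=[[4.5,0,0,3,0],[4.5,0,0,6.5,0],[4.5,0,0,9,0],[4.5,0,0,10,0],[4.5,0,0,10,0],[4.5,0,0,10,0],[3.0,0,0,10,0],[2.0,0,0,10,0],[0.8,0,0,10,0],[0.8,0,0,10,0],[0.8,0,0,10,0],[0.8,0,0,10,0]], squeeze=40)

```text
clock: 43.3
ee_pos: [479.9, -99.5, 30.7]
tcp_rot: [[1.0, 0.026, 0.001], [0.026, -1.0, 0.003], [0.002, -0.003, -1.0]]
wrist_force: [-0.1, 3.2, 4.8]
gripper_width: 13.3
grip_force: 39.9
```

play_rows(commands=[[0.8,0,0,0,-5],[0.8,0,0,0,-10],[0.8,0,0,0,-15],[0.8,0,0,0,-20],[0.8,0,0,0,-25],[0.8,0,0,0,-30],[0.8,0,0,0,-35],[0.8,0,0,0,-40],[0.8,0,0,0,-45],[0.8,0,0,0,-50],[0.8,0,0,0,-55],[0.8,0,0,0,-60],[0.8,0,0,0,-65],[0.8,0,0,0,-68],[0.8,0,0,0,-68],[0.8,0,0,0,-68]])

```text
clock: 44.9
ee_pos: [478.4, -97.3, 30.6]
tcp_rot: [[0.349, 0.937, -0.002], [0.937, -0.349, 0.007], [0.005, -0.004, -1.0]]
wrist_force: [-2.2, 5.3, 9.2]
gripper_width: 13.4
grip_force: 40.3
```

```bash
python3 - <<'E'
from h import *
s=st(); print(s['ft_torque']); d=grab('wrist'); save(cv2.resize(d['img'],(480,300)),'w9')
E
```

```text
44.9 [478.4 -97.3  30.6] [[0.349, 0.937, -0.002], [0.937, -0.349, 0.007], [0.005, -0.004, -1.0]] [-0.1   0.72  0.4   2.08 -0.63  0.46  0.42] w 13.411597401471301 g 40.29266059398651 [-2.2  5.3  9.2]
[ 1.22617291  0.49409982 -0.0262957 ]
```

View pics/w9.png

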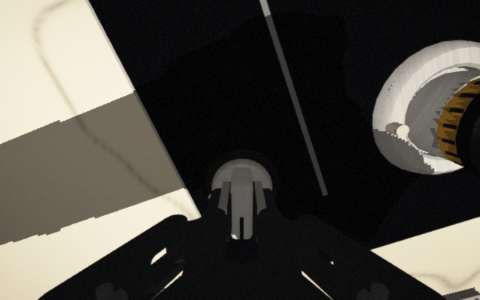

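play_rows(commands=[[0.8,0,0,0,-1.2],[0.8,0,0,0,-1.2],[0.8,0,0,0,4],[0.8,0,0,0,9],[0.8,0,0,0,14],[0.8,0,0,0,19],[0.8,0,0,0,24],[0.8,0,0,0,29],[0.8,0,0,0,34],[0.8,0,0,0,39],[0.8,0,0,0,44],[0.8,0,0,0,49],[0.8,0,0,0,54],[0.8,0,0,0,59],[0.8,0,0,0,64],[0.8,0,0,0,68],[0.8,0,0,0,68],[0.8,0,0,0,68]])

```text
clock: 46.75
ee_pos: [479.9, -99.5, 30.7]
tcp_rot: [[1.0, 0.026, 0.001], [0.026, -1.0, 0.003], [0.002, -0.003, -1.0]]
wrist_force: [-0.5, 3.4, 7.0]
gripper_width: 13.1
grip_force: 40.0
```

play_rows(commands=[[1.8,0,0,0,0],[3.0,0,0,0,0],[4.0,0,0,0,0],[4.0,0,0,0,0],[4.0,0,0,-3,0],[4.0,0,0,-7,0],[4.0,0,0,-11,0],[4.0,0,0,-15,0],[4.0,-4,0,-18,0],[4.0,-4,0,-20,0],[4.0,-4,0,-20,0],[4.0,-4,0,-20,0]])

```text
clock: 47.95
ee_pos: [439.5, -101.5, 229.5]
tcp_rot: [[1.0, 0.025, 0.001], [0.025, -1.0, 0.0], [0.001, -0.0, -1.0]]
wrist_force: [-0.2, -0.8, -0.3]
gripper_width: 40.1
grip_force: 0.0
```

```bash
python3 - <<'E'
from h import *
s=st(); d=grab('wrist'); W=cloud(d)
m=(W[...,2]>47)&(W[...,2]<60)&(np.hypot(W[...,0]-480,W[...,1]+100)<30)
p=W[m][:,:2].astype('float32'); print(len(p),cv2.minAreaRect(p) if len(p)>5 else '')
save(cv2.resize(d['img'],(480,300)),'w10')
E
python3 stack.py 68 30; python3 -W ignore chk.py
```

```text
47.95 [ 439.5 -101.5  229.5] [[1.0, 0.025, 0.001], [0.025, -1.0, 0.0], [0.001, -0.0, -1.0]] [-0.56  0.5   1.1   1.99 -0.54  0.98 -0.74] w 40.061331622079294 g 0.0 [-0.2 -0.8 -0.3]
478 ((477.3951110839844, -101.2034912109375), (38.98518371582031, 13.946200370788574), 1.727755069732666)
48.0 [ 439.3 -101.3  228.9] [[1.0, 0.025, -0.001], [0.025, -1.0, 0.0], [-0.001, -0.0, -1.0]] [-0.56  0.5   1.1   1.99 -0.54  0.98 -0.74] w 40.28760250935252 g 0.0 [ 0.1 -0.2  0.5]
wrist ((607.83251953125, -99.57766723632812), 18.469327926635742) [63.48492328 66.08216118 67.61080217] 280
  plane [ 3.2200e-01 -6.0000e-03  7.5317e+01]
top ((634.4343872070312, -97.62310791015625), 30.219303131103516) [63.89961801 66.7967809  70.37332801] 244
  plane [ 3.00e-03 -1.40e-02  6.69e+01]
scene ((633.5743408203125, -96.44071960449219), 30.62975311279297) [64.62724696 67.28271364 69.96259708] 332
  plane [-1.2000e-02  5.0000e-03  6.7273e+01]
48.15 [ 439.1 -101.6  228.6] [[1.0, 0.025, -0.002], [0.025, -1.0, -0.0], [-0.002, 0.0, -1.0]] [-0.56  0.5   1.1   1.99 -0.54  0.98 -0.74] w 39.9988356982699 g 0.0 [-0.3 -0.8 -0.2]
slot0 [400.7 363.9 400.3 363.3  58.8 200. ]
slot1 [468.2 370.7 467.7 369.8  58.8 196. ]
slot2 [539.7 374.1 532.3 374.4  58.5 197. ]
slot3 [595.2 376.2 593.9 375.7  58.7 188. ]
orange [ 0.  0. nan nan nan  0.]
white [ 0.  0. nan nan nan  0.]
red [ 0.  0. nan nan nan  0.]
green [ 0.  0. nan nan nan  0.]
body [ 0.  0. nan nan nan  0.]
cap [ 0.  0. nan nan nan  0.]
ring [ 0.  0. nan nan nan  0.]
```

View pics/w10.png

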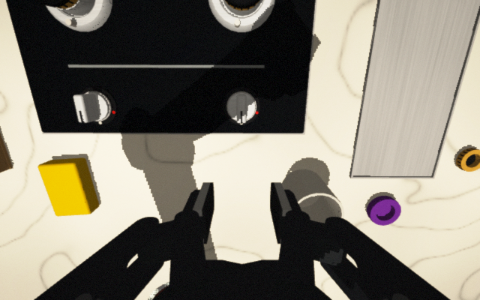

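Everything checks out: the knob is back at off (bar yaw 1.7°, hob yaw about 1.4°), all four tins are upright in the tray, and the stack sits level at 67 mm, like the finished burner.

```bash
python3 -c "
from workcell import manip
print(manip.hand_in())"
```

```text
the job is handed in; nothing more can be done
None
```

I finished the job and handed it in: the four tins are in the spice tray, the burner is rebuilt with body, ring and cap each seated level, and its tap was turned to lit and back to off.

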